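# Shut the weight case and hold the tweezers at the gap marked on its lid

### The arm

A 6-joint arm with a two-finger parallel gripper is mounted at the origin on the work surface. World frame = base frame: x ahead of the robot, y to its left, z up, the work surface at z = 0. Lengths are in m, angles in rad, forces in N, time in s.
With the tool pointing down it reaches from about 0.425 to 1.125 m from the base axis. Payload 14.9 kg.
Tool frame: the origin (TCP) lies at the very end of the fingers, on their centre line; the grasp point (between the pads) lies 19 mm behind it; z points along the fingers, y is the line along which they close (so a half turn about z gives the same grasp; the last joint's range is limited). The gripper opens to 91 mm and grips with 3 to 60 N. Pads are 32 mm wide; open, the fingers measure 118 mm over their backs; the gripper's body (76 mm by 178 mm) begins 60 mm behind the grasp point.
Start: joints at [-1.223, 0.379, 1.734, -0, 1.028, -0.033], TCP at [0.26, -0.65, 0.214] pointing down, gripper open.
Joint ranges: [-2.77, 2.77], [-0.74, 2.19], [0, 2.66], [-1.06, 4.2], [0.31, 2.87], [-3.08, 3.08]. Speed limits (rad/s): [1.89, 1.89, 2.39, 3.14, 3.14, 3.14].

### API

Orientations are given as a unit quaternion [x, y, z, w].
In Python, from station import status, optics, workorder gives the robot as it stands.
- The arm moves only by the tool servo_tool, never from a script. Its argument "moves" is a list of rows, each a list of 6 numbers: the shift along the tool's x, y, z in m, then the turn, a rotation vector about the tool's x, y, z in rad. In form: [[tx, ty, tz, wx, wy, wz], ...]. A call has 1 to 5 rows; each row is the pose to reach, as a shift and turn from the pose commanded when the call began, along the tool's axes at that moment; what a row does not reach only later rows make up. A row lasts 1/8 s, in which the tool goes at most 62.5 mm and 10.7 degrees, less where a joint would pass 70% of its speed; a pose out of reach is approached as far as the arm can. A call with a gripper value outside its range is refused whole. "hand" is the opening, from 0 (shut) to 1 (fully open), set as the call begins (left out, the last holds). The fingers move at their own pace and stop on an object; the grip force is fixed at half the most. Time passes only in rows, so rows that repeat a pose let the fingers close. It gives the time, the measured TCP pose, the force, the opening and the grip force at its end, in the units of the state.
- status.observe(): the state, without advancing time (a new reading comes with each control period).
- optics.snapshot(name): name is "scene" or "top" or "wrist"; returns the picture (480x640x3 uint8, blue, green, red); there is no depth.
- optics.camera_info(name): a dict with "fx", "fy", "cx", "cy" (pixels), "world_from_camera" (4x4, takes a point from camera to world coordinates). Camera axes: x right, y down, z forward; pixel columns grow to the right and rows downward; lengths in m; the calibration is good to about 2 mm. A picture is of the moment at which its call begins: read the wrist's pose just before it. camera_info takes no time and is no camera call; for the wrist camera it gives the pose at the moment of the call.
- workorder.finish_job(): hands the job in; it is judged then, once.
The state is a dict: "time": time; "q": joint angles; "joint_vel": joint speeds; "effort": joint torques, N m; "position": TCP position; "orientation": TCP orientation; "contact_force": force on the tool from outside, world axes, zero at the start; "torque": the same for the moment, N m; "width": finger opening in m; "finger_force": force on a finger pad.
Only numpy, scipy, OpenCV 4.12 (cv2) and the standard library are available. Lean on these libraries where they do the work, as an engineer would, in place of code of your own. Each camera call takes 0.05 s, during which the arm holds its last target. There are 200 camera calls.

### The job

The weight case has been loaded: first push its lid fully shut. Then pick up the sprung tweezers by their finger plates and hold them level over the shut lid, one tip above each of the two parallel lines marked there, squeezed so that the gap between the tips equals the spacing of the lines (14 mm). The program finishes while holding: keep that gap steady with the tweezers a few centimetres at most above the lid but not touching it, do not put them down, and leave the bottles and the jar alone.

Things in the scene. Friction and masses are not known exactly. Their poses are not given: they have to be found in the camera images.
- case: Wooden case of calibration weights, 180 mm along its x, 150 mm along its y, 58 mm high without the lid; fixed to the bench. Origin: centre of its underside; x points to the lid's hinge (the side away from the robot), z up.
- lid (a joint): Angle of the case's lid in rad: 0 fully shut, about 0.6 to 1.1 at the start (front edge raised, the lid leaning up from its far-side hinge). The hinge is stiff: the lid stays where it is left, and takes roughly 1 to 3 N at the front tab to push it down. At 0 it meets a stop.
- lid_hinge (a point): Middle of the hinge line of the lid, on the case's far rim: 90 mm along x from the case's origin, 58 mm up; the hinge runs along the case's y.
- lid_tab (a point): Centre of the top (outer) face of the steel tab on the lid's front edge, 190 mm from the hinge and 8 mm above the lid's underside plane; the tab is 22 mm (along the lid) x 50 mm x 8 mm and moves with the lid. Shut, it is 66 mm above the bench and overhangs the case's front by 21 mm.
- gap_marks (a point): Point on the lid's top face midway between the two black marked lines: each 60 mm long and parallel to the lid's x axis, 14 mm apart centre to centre (at y = +7 and -7 mm). At the lid's centre; x towards the hinge, z out of the lid's top face. Lid shut: straight over the case's origin, 66 mm above the bench.
- rest: Low wooden tweezers rest, fixed: base plate 150 x 70 x 6 mm with two cross bars (8 mm thick, 70 mm wide along y, tops 30 mm above the bench) at x = -62 and +45 mm. Origin: centre of its underside. The space between the bars, under the finger plates, is free down to the base plate.
- tweezers: Sprung steel tweezers, 215 mm long, 14 high, about 70 g, balanced near the plates, lying on the rest. Origin: on the underside, midway between the two dark finger plates (34 mm long, 14 high, on the outer sides); x to the tips (70 mm ahead; heel 130 mm behind), y across the arms, z up. Across the plates: 42 mm at rest, 28 mm with faces parallel at the 14 mm tip gap. Spring: see tip_r.
- tip_mid (a point): Point midway between the two tips, at half the tweezers' height (7 mm above the underside), 70 mm ahead of the tweezers' origin; fixed in the tweezers' frame, with the same axes.
- tip_l (a point): Inner corner of the left (+y) tip, at half height.
- tip_r (a point): Inner corner of the right (-y) tip, at half height. The tip gap is the distance tip_l to tip_r: about 36 mm at rest. Both arms move symmetrically; the gap shrinks 1.54 mm per mm of squeeze at the plates. Springs: 3 N at the plates starts them closing, 8 N gives the 14 mm gap, about 11 N brings the tips to a stop at 2 mm.
- amber_bottle: Bystander: amber glass bottle, 50 mm across, 85 mm high. Origin: centre of its underside.
- tin_bottle: Bystander: aluminium bottle, 60 mm across, 110 mm high. Origin: centre of its underside.
- small_jar: Bystander: small amber jar, 44 mm across, 50 mm high. Origin: centre of its underside.

How it is judged:
On the way, in this order (a step that is already met when the one before it is completed fails the run):
1. the lid is fully shut (value of joint lid below 0.04 rad), for 0.2 s.
2. the tweezers are lifted off their rest in the fingers (contact force between tweezers and rest below 0.05 N and contact force between the fingers and tweezers above 1 N and height (world z) of tweezers above 0.05 m), for 0.2 s.
3. the tips are held steady at the marked gap above the lines (distance between tip_l and tip_r between 0.012 and 0.016 m and x of tip_mid in the frame of gap_marks between -0.03 and 0.03 m and y of tip_mid in the frame of gap_marks between -0.007 and 0.007 m), for 1 s.
At the end, for the whole second after the job is handed in: Lid shut (0.04 rad). Tweezers held still in the fingers, touching neither case nor rest, level (0.3 rad), along the lines (0.25 rad, either way round), tip gap 14 +/- 2 mm, the tips' midpoint within 7 mm sideways and 30 mm lengthways of the marks' middle and 9 to 65 mm above the lid (all of step 3 and value of joint lid below 0.04 rad and z of tip_mid in the frame of gap_marks between 0.009 and 0.065 m and angle between the x axis of tweezers and the x axis of gap_marks, either way round below 0.25 rad and angle between tweezers's own z axis and vertical below 0.3 rad and contact force between the fingers and tweezers above 1 N and contact force between tweezers and case below 0.05 N and contact force between tweezers and rest below 0.05 N and linear speed of tweezers below 0.02 m/s); the arm keeps its last pose, push and grip.
It fails at once if a bystander bottle or jar was moved more than 30 mm (distance of any of amber_bottle, tin_bottle, small_jar from where it was at the start of the episode above 0.03 m).
It also fails if it takes over 58 s, if anything falls off the work surface, if the arm or the gripper's body presses on something with over 40 N, if the wrist force passes 120 N, or if a joint passes its speed limit or range.

## Working session

There is one attempt and no reset: what is moved stays moved. The work goes in short steps, Python scripts to look and compute and a tool call to move; the robot and the scene stay as the last step left them, time stands still between calls to the robot, and variables do not carry over. Pictures are saved under pics/ and viewed, at most 10 in all, crops included, and the job is handed in when it is done.

Besides the shell and the picture viewer there is one more tool, called after "Request:" as name([rows], argument=value, ...), one row to a line, values as JSON. servo_tool: Moves the arm, as the interface text tells. Its arguments: {"type":"object","properties":{"moves":{"type":"array","items":{"type":"array","items":{"type":"number"}}},"hand":{"type":"number"}},"required":["moves"]}

```bash
ls; mkdir -p pics; python3 - <<'E'
from station import status, optics
import cv2,numpy as np
s=status.observe();print({k:np.round(v,3).tolist() for k,v in s.items()})
for n in("scene","top"):
    im=optics.snapshot(n);cv2.imwrite(f"pics/{n}0.png",im)
    c=optics.camera_info(n);print(n,c)
E
```

```text
pics
{'time': 0.0, 'q': [-1.223, 0.379, 1.735, 0.0, 1.029, -0.033], 'joint_vel': [0.0, -0.001, 0.001, 0.0, -0.002, 0.002], 'effort': [0.003, -76.372, -43.437, 0.065, 0.042, -0.0], 'position': [0.26, -0.649, 0.213], 'orientation': [0.982, 0.189, -0.0, -0.001], 'contact_force': [0.19, -0.333, 1.002], 'torque': [-0.007, -0.046, 0.006], 'finger_force': 0.0, 'width': 0.092}
scene {'fx': 544.0583148534553, 'fy': 544.0583148534553, 'cx': 322.97208940675995, 'cy': 238.28652739033768, 'world_from_camera': array([[-0.56327617,  0.53317328, -0.63122595,  1.31222524],
       [ 0.82619957,  0.37332068, -0.4219312 ,  0.42814235],
       [ 0.01068726, -0.75918241, -0.65079018,  0.85847976],
       [ 0.        ,  0.        ,  0.        ,  1.        ]])}
top {'fx': 597.503950513289, 'fy': 597.503950513289, 'cx': 320.49825281833597, 'cy': 229.36207730716308, 'world_from_camera': array([[-0.00273988, -0.99494244,  0.1004093 ,  0.44820044],
       [-0.99997936,  0.00330957,  0.00550748, -0.09921088],
       [-0.00581193, -0.10039214, -0.99493097,  1.17299385],
       [ 0.        ,  0.        ,  0.        ,  1.        ]])}
```

View pics/scene0.png

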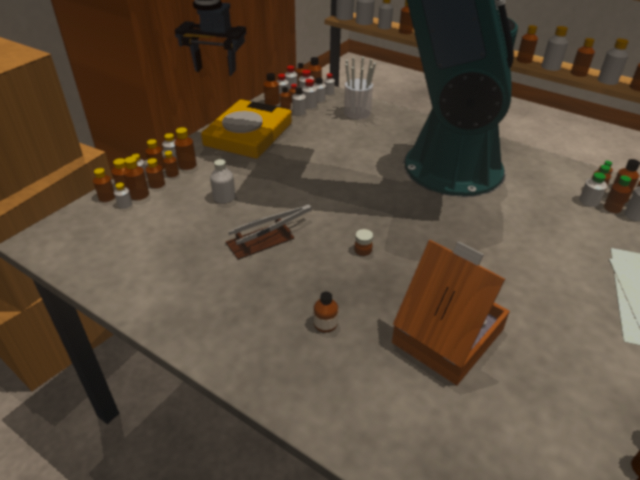

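View pics/top0.png

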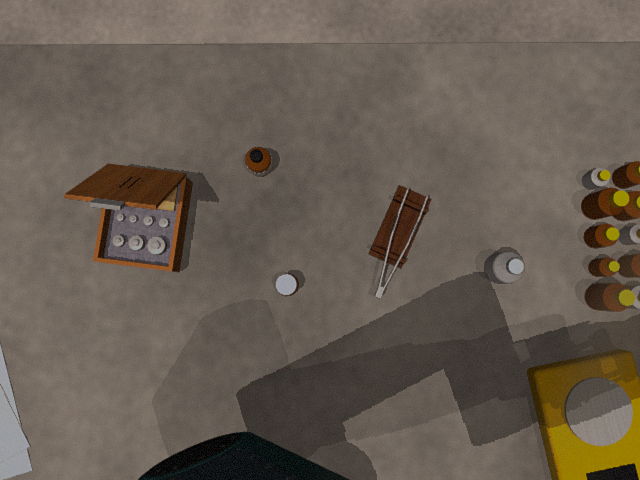

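Top: case with lid raised at about (140,215), jar (286,284), amber bottle (258,160), tin bottle (505,267), tweezers heel (380,295) with tips (407,190)/(430,197). I'll zoom in for the corners.

```bash
python3 - <<'E'
import cv2,numpy as np
t=cv2.imread("pics/top0.png")
a=cv2.resize(t[155:280,60:220],(800,625),interpolation=cv2.INTER_CUBIC)[:, :]
b=cv2.resize(t[180:305,360:440],(400,625),interpolation=cv2.INTER_CUBIC)
cv2.imwrite("pics/z0.png",cv2.resize(np.hstack([a,b]),(800,417),interpolation=cv2.INTER_AREA)) # scale 3.333
E
```

```text
(no output)
```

View pics/z0.png

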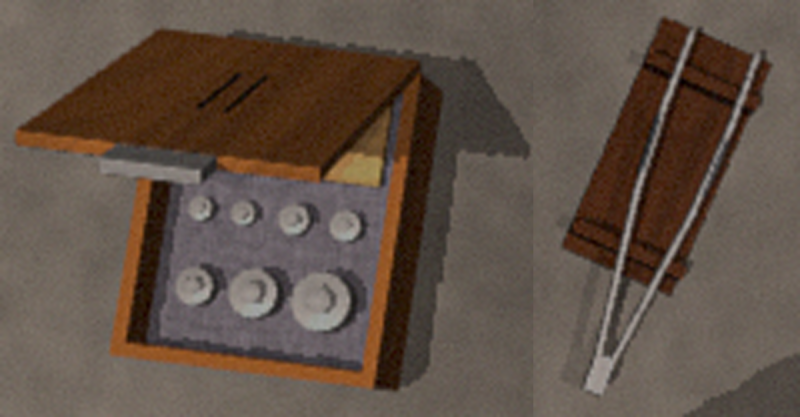

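The zoom shows clear case rim corners, lid corners and tab edge, plus the tweezers' heel and tips. Fitting poses to these.

```bash
cat > h.py <<'E'
import numpy as np
from station import status, optics
from scipy.optimize import least_squares
from scipy.spatial.transform import Rotation as R
def proj(c,P):
    T=np.linalg.inv(c["world_from_camera"]);p=np.atleast_2d(P)@T[:3,:3].T+T[:3,3]
    return np.c_[c["fx"]*p[:,0]/p[:,2]+c["cx"],c["fy"]*p[:,1]/p[:,2]+c["cy"]]
def back(c,uv,z):
    M=c["world_from_camera"];d=M[:3,:3]@[(uv[0]-c["cx"])/c["fx"],(uv[1]-c["cy"])/c["fy"],1]
    return M[:3,3]+d*(z-M[2,3])/d[2]
def place(P,x,y,yaw):return R.from_euler('z',yaw).apply(P)+[x,y,0]
def lidpts(P,a): # lid frame: distance u from hinge toward front, y, height h above underside
    P=np.array(P,float);u,y,h=P.T
    return np.c_[.09-u*np.cos(a)+h*np.sin(a),y,.058+u*np.sin(a)+h*np.cos(a)]
E
python3 - <<'E'
from h import *
c=optics.camera_info("top")
Z=lambda x,y:(60+x/3.3333,155+y/3.3333)
W=lambda x,y:(360+(x-533.3)/3.3333,180+y/3.3333)
uv=np.array([Z(112,353),Z(365,388),Z(160,30),Z(420,62),Z(17,130),Z(325,168)])
def f(p):
    L=p[4]
    q=np.r_[[[-.09,.075,.058],[-.09,-.075,.058]],lidpts([[0,.075,.008],[0,-.075,.008],[L,.075,.008],[L,-.075,.008]],p[3])]
    return (proj(c,place(q,*p[:3]))-uv).ravel()
r=least_squares(f,[.58,.2,-.1,.8,.18]);print("case",r.x.round(4));print(r.fun.reshape(-1,2).round(1))
tw=np.array([W(597,388),W(693,32),W(760,57)])
g=lambda p:(proj(c,place(np.array([[-.13,0,.044],[.07,.0195,.044],[.07,-.0195,.044]]),*p))-tw).ravel()
r2=least_squares(g,[.5,-.2,-.3]);print("tw",r2.x.round(4),r2.fun.reshape(-1,2).round(1))
p=r.x
print("tab",place(lidpts([[.19,0,.008]],p[3]),*p[:3]).round(3),"tab shut",place(lidpts([[.19,0,.008]],0),*p[:3]).round(3))
for n,u,h in(("jar",(286,284),.05),("amber",(258,157),.085),("tin",(515,266),.11)):print(n,back(c,u,h).round(3))
s=optics.camera_info("scene")
print(proj(s,place(lidpts([[.19,0,.008],[0.09,0,.008]],p[3]),*p[:3])),proj(s,place(np.array([[.07,0,.037],[-.13,0,.037]]),*r2.x)))
print(optics.camera_info("wrist"))
E
```

```text
case [ 0.5813  0.2478 -0.1335  1.0692  0.1739]
[[-1.5  0.4]
 [ 1.8  0.4]
 [-0.1 -0.7]
 [ 0.1 -0.2]
 [ 0.6 -0.2]
 [-0.9  0.2]]
tw [ 0.5623 -0.2524 -0.3731] [[ 1.2 -3.2]
 [-0.2  1.7]
 [-1.1  1.5]]
tab [[0.587 0.247 0.228]] tab shut [[0.482 0.261 0.066]]
jar [ 0.459 -0.028  0.05 ]
amber [0.693 0.022 0.085]
tin [ 0.489 -0.438  0.11 ]
[[468.30887367 252.10248301]
 [445.40806533 301.72459687]] [[234.17721804 236.11982287]
 [306.35237092 207.24196488]]
{'fx': 345.87073453082087, 'fy': 345.87073453082087, 'cx': 313.5768022050012, 'cy': 240.61116129352382, 'world_from_camera': array([[ 0.37151862, -0.89900396, -0.23187454,  0.32447414],
       [-0.92842477, -0.36005844, -0.09157161, -0.62358354],
       [-0.00116514,  0.24929863, -0.96842596,  0.38414276],
       [ 0.        ,  0.        ,  0.        ,  1.        ]])}
```

```bash
cat >> h.py <<'E'
def delta(targets):
    """targets: (x,y,z,yaw of tool x) tool down -> rows in present tool axes"""
    s=status.observe();R0=R.from_quat(s["orientation"]);p0=np.array(s["position"])
    print("t",round(s["time"],2),"pos",p0.round(4),"q",np.round(s["q"],2),"F",np.round(s["contact_force"],1),"w",round(s["width"],4),"ff",round(s["finger_force"],2),"yaw",R0.as_matrix()[:2,0].round(3))
    for x,y,z,w in targets:
        Rt=R.from_matrix(np.array([[np.cos(w),np.sin(w),0],[np.sin(w),-np.cos(w),0],[0,0,-1]]))
        print(np.r_[R0.inv().apply(np.array([x,y,z])-p0),(R0.inv()*Rt).as_rotvec()].round(4).tolist())
HINGE=np.array([.6705,.2358]);FW=np.array([-.9911,.1331])
def lidw(d,z,w=-.1335):return (*(HINGE+d*FW),z,w)
E
python3 -c "
from h import *
delta([(.26,-.65,.36,.38),lidw(.06,.32)])"
```

```text
t 0.1 pos [ 0.2601 -0.6495  0.2134] q [-1.22  0.38  1.73  0.    1.03 -0.03] F [ 0.2 -0.7 -0.2] w 0.0911 ff 0.0 yaw [0.928 0.372]
[-0.0002, 0.0003, -0.1466, -0.001, -0.0, 0.0008]
[0.6579, -0.699, -0.1059, -0.001, 0.0002, 0.5143]
```

Request:
servo_tool([
  [0, 0, -0.06, 0, 0, 0],
  [0, 0, -0.12, 0, 0, 0],
  [0.04, -0.04, -0.12, 0, 0, 0.15],
  [0.08, -0.08, -0.12, 0, 0, 0.3],
  [0.12, -0.12, -0.12, 0, 0, 0.51],
], hand=0)

```text
time: 0.72
position: [0.3272, -0.4922, 0.3337]
orientation: [0.998, -0.056, -0.0, -0.0]
contact_force: [0.7, -0.6, 0.4]
width: 0.0443
finger_force: 0.0
```

```bash
python3 -c "
from h import *
delta([lidw(.06,.32)])"
```

```text
t 0.72 pos [ 0.3272 -0.4922  0.3337] q [-1.02  0.08  1.87  0.    1.19  0.66] F [ 0.7 -0.6  0.4] w 0.0443 ff 0.0 yaw [ 0.994 -0.113]
[0.1992, -0.7632, 0.0139, -0.0003, 0.0001, 0.0207]
```

Request:
servo_tool([
  [0.015, -0.055, 0, 0, 0, 0.02],
  [0.03, -0.11, 0, 0, 0, 0.02],
  [0.045, -0.165, 0, 0, 0, 0.02],
  [0.06, -0.22, 0, 0, 0, 0.02],
  [0.075, -0.275, 0, 0, 0, 0.02],
])

```text
time: 1.35
position: [0.431, -0.2266, 0.3339]
orientation: [0.998, -0.063, 0.0, -0.0]
contact_force: [0.2, 0.8, 0.4]
width: 0.0006
finger_force: 0.0
```

Request:
servo_tool([
  [0.015, -0.055, 0, 0, 0, 0],
  [0.03, -0.11, 0, 0, 0, 0],
  [0.045, -0.165, 0, 0, 0, 0],
  [0.06, -0.22, 0, 0, 0, 0],
  [0.075, -0.275, 0, 0, 0, 0],
])

```text
time: 1.98
position: [0.5403, 0.0368, 0.3339]
orientation: [0.998, -0.063, 0.0, 0.0]
contact_force: [0.7, -0.6, 0.6]
width: 0.0005
finger_force: 0.0
```

```bash
python3 -c "
from h import *
delta([lidw(.06,.32),lidw(.066,.25)])"
```

```text
t 1.98 pos [0.5403 0.0368 0.3339] q [ 0.03 -0.    1.96 -0.    1.18  1.72] F [ 0.7 -0.6  0.6] w 0.0005 ff 0.0 yaw [ 0.992 -0.126]
[0.0441, -0.2142, 0.0139, 0.0, -0.0, 0.007]
[0.0381, -0.2143, 0.0839, 0.0, -0.0, 0.007]
```

Request:
servo_tool([
  [0.012, -0.055, 0, 0, 0, 0],
  [0.024, -0.11, 0, 0, 0, 0],
  [0.035, -0.165, 0, 0, 0, 0],
  [0.044, -0.214, 0.014, 0, 0, 0.007],
  [0.042, -0.214, 0.05, 0, 0, 0.007],
])

```text
time: 2.6
position: [0.6098, 0.245, 0.2842]
orientation: [0.998, -0.066, 0.001, -0.001]
contact_force: [0.6, -0.1, -1.1]
width: 0.0004
finger_force: 0.0
```

```bash
python3 -c "
from h import *
delta([lidw(*a) for a in [(.06,.25),(.066,.224),(.08,.217),(.093,.208),(.107,.196),(.120,.183)]])
import cv2
im=optics.snapshot('top')[120:320,0:320];im2=optics.snapshot('scene')[150:400,330:580]
cv2.imwrite('pics/a1.png',np.hstack([cv2.resize(im,(480,300)),cv2.resize(im2,(300,300))]))"
```

```text
t 2.6 pos [0.6098 0.245  0.2842] q [0.35 0.24 1.78 0.   1.12 2.05] F [ 0.6 -0.1 -1.1] w 0.0004 ff 0.0 yaw [ 0.991 -0.131]
[0.0013, 0.0011, 0.0342, -0.0014, -0.0022, 0.0024]
[-0.0048, 0.0011, 0.0602, -0.0014, -0.0022, 0.0024]
[-0.0188, 0.0011, 0.0671, -0.0014, -0.0022, 0.0024]
[-0.0318, 0.0011, 0.0761, -0.0014, -0.0022, 0.0024]
[-0.0458, 0.0011, 0.0881, -0.0014, -0.0022, 0.0024]
[-0.0589, 0.001, 0.1011, -0.0014, -0.0022, 0.0024]
```

View pics/a1.png

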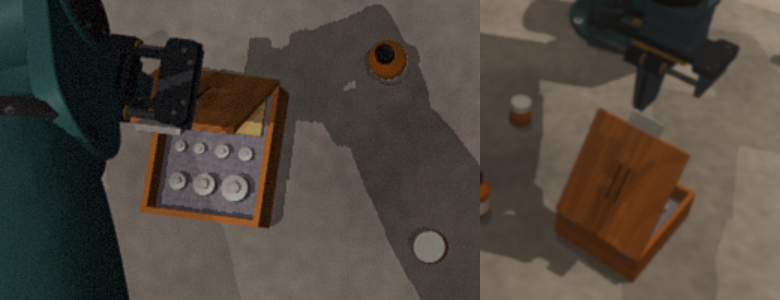

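The closed fingers are just above the tab (scene crop ~(640,100)), on its outer side. Now I sweep it down along the arc.

Request:
servo_tool([
  [0.001, 0.001, 0.034, 0, 0, 0],
  [-0.005, 0.001, 0.06, 0, 0, 0],
  [-0.019, 0.001, 0.067, 0, 0, 0],
  [-0.032, 0.001, 0.076, 0, 0, 0],
])

```text
time: 3.2
position: [0.5767, 0.2451, 0.2091]
orientation: [0.998, -0.067, 0.001, -0.0]
contact_force: [1.1, -0.2, 0.3]
width: 0.0007
finger_force: 0.6
```

```bash
python3 -c "
from h import *
delta([lidw(*a) for a in [(.093,.208),(.107,.196),(.120,.183),(.132,.169),(.143,.154),(.151,.138),(.158,.12)]])"
```

```text
t 3.2 pos [0.5767 0.2451 0.2091] q [ 0.36  0.27  1.89 -0.    0.98  2.07] F [ 1.1 -0.2  0.3] w 0.0007 ff 0.6 yaw [ 0.991 -0.134]
[0.0012, -0.0032, 0.0011, -0.0007, -0.0015, -0.0006]
[-0.0128, -0.0032, 0.0131, -0.0007, -0.0015, -0.0006]
[-0.0258, -0.0032, 0.0261, -0.0007, -0.0015, -0.0006]
[-0.0378, -0.0032, 0.0401, -0.0007, -0.0015, -0.0006]
[-0.0488, -0.0032, 0.055, -0.0007, -0.0015, -0.0006]
[-0.0569, -0.0032, 0.071, -0.0007, -0.0015, -0.0006]
[-0.0639, -0.0031, 0.089, -0.0007, -0.0015, -0.0006]
```

Request:
servo_tool([
  [-0.013, -0.003, 0.013, 0, 0, 0],
  [-0.026, -0.003, 0.026, 0, 0, 0],
  [-0.038, -0.003, 0.04, 0, 0, 0],
  [-0.049, -0.003, 0.055, 0, 0, 0],
  [-0.057, -0.003, 0.071, 0, 0, 0],
])

```text
time: 3.82
position: [0.5199, 0.2558, 0.1358]
orientation: [0.998, -0.067, -0.0, 0.0]
contact_force: [0.6, -0.5, 0.5]
width: 0.0005
finger_force: 0.4
```

```bash
python3 -c "
from h import *
delta([lidw(*a) for a in [(.158,.12),(.163,.106),(.166,.093),(.169,.078),(.169,.069),(.169,.064)]])
import cv2
cv2.imwrite('pics/a2.png',cv2.resize(optics.snapshot('scene')[150:400,330:580],(500,500)))"
```

```text
t 3.83 pos [0.5199 0.2558 0.1358] q [0.42 0.3  2.01 0.   0.83 2.12] F [ 0.6 -0.5  0.5] w 0.0005 ff 0.45 yaw [ 0.991 -0.133]
[-0.006, -0.0003, 0.0158, 0.0002, 0.0004, -0.0001]
[-0.011, -0.0003, 0.0298, 0.0002, 0.0004, -0.0001]
[-0.014, -0.0003, 0.0428, 0.0002, 0.0004, -0.0001]
[-0.017, -0.0003, 0.0578, 0.0002, 0.0004, -0.0001]
[-0.017, -0.0003, 0.0668, 0.0002, 0.0004, -0.0001]
[-0.017, -0.0003, 0.0718, 0.0002, 0.0004, -0.0001]
```

View pics/a2.png

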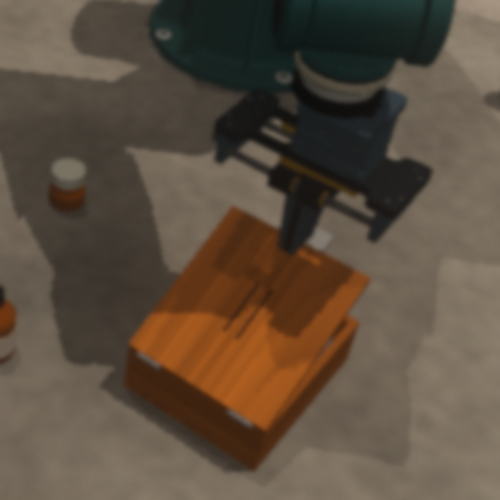

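The lid is following the fingers down (tips near the front edge, (290,245)). Continuing.

Request:
servo_tool([
  [-0.006, 0, 0.016, 0, 0, 0],
  [-0.011, 0, 0.03, 0, 0, 0],
  [-0.014, 0, 0.043, 0, 0, 0],
  [-0.017, 0, 0.058, 0, 0, 0],
  [-0.017, 0, 0.067, 0, 0, 0],
])

```text
time: 4.5
position: [0.5033, 0.2578, 0.0687]
orientation: [0.998, -0.067, -0.001, 0.0]
contact_force: [-0.6, -0.5, 0.2]
width: 0.0004
finger_force: 0.4
```

Request:
servo_tool([
  [0, 0, 0.003, 0, 0, 0],
  [0, 0, 0.003, 0, 0, 0],
])

```text
time: 4.75
position: [0.5041, 0.258, 0.0669]
orientation: [0.998, -0.067, 0.0, -0.0]
contact_force: [0.5, 0.0, -1.0]
width: 0.0007
finger_force: 0.0
```

Request:
servo_tool([
  [0, 0, 0.002, 0, 0, 0],
  [0, 0, 0.003, 0, 0, 0],
  [0, 0, 0.003, 0, 0, 0],
])

```text
time: 5.12
position: [0.5044, 0.2582, 0.0659]
orientation: [0.998, -0.067, 0.0, -0.0]
contact_force: [-11.6, -5.6, 33.3]
width: 0.0005
finger_force: 16.5
```

Request:
servo_tool([
  [0, 0, -0.06, 0, 0, 0],
  [0, 0, -0.12, 0, 0, 0],
  [0.01, 0.06, -0.17, 0, 0, 0.05],
  [0.02, 0.12, -0.17, 0, 0, 0.1],
  [0.03, 0.18, -0.17, 0, 0, 0.15],
])

```text
time: 5.75
position: [0.5098, 0.0839, 0.2353]
orientation: [0.99, -0.142, 0.002, -0.0]
contact_force: [1.3, 1.4, -0.5]
width: 0.0004
finger_force: 0.0
```

```bash
python3 -c "
from h import *
delta([(.555,-.25,.22,-.373)])"
```

```text
t 5.75 pos [0.5098 0.0839 0.2353] q [ 0.12  0.06  2.09 -0.    0.99  1.97] F [ 1.3  1.4 -0.5] w 0.0004 ff 0.0 yaw [ 0.96  -0.281]
[0.137, 0.3078, 0.0154, -0.0013, -0.0028, 0.0885]
```

Request:
servo_tool([
  [0.025, 0.056, 0, 0, 0, 0.04],
  [0.05, 0.112, 0, 0, 0, 0.088],
  [0.075, 0.168, 0, 0, 0, 0.088],
  [0.1, 0.224, 0, 0, 0, 0.088],
  [0.12, 0.27, 0.01, 0, 0, 0.088],
], hand=0.9)

```text
time: 6.38
position: [0.5495, -0.2101, 0.2247]
orientation: [0.983, -0.185, 0.001, 0.0]
contact_force: [0.5, 0.2, -0.7]
width: 0.0474
finger_force: 0.0
```

Request:
servo_tool([
  [0.013, 0.04, 0.005, 0, 0, 0],
  [0.013, 0.04, 0.005, 0, 0, 0],
  [0.013, 0.04, 0.005, 0, 0, 0],
])

```text
time: 6.75
position: [0.5465, -0.2491, 0.2188]
orientation: [0.983, -0.185, 0.0, -0.0]
contact_force: [-0.6, 0.5, -0.2]
width: 0.0775
finger_force: 0.0
```

```bash
python3 -c "
from h import *
import cv2,pickle
delta([(.5623,-.2524,.12,-.373)])
c=optics.camera_info('wrist');im=optics.snapshot('wrist');t=optics.snapshot('top')
pickle.dump(c,open('w1.pkl','wb'));cv2.imwrite('pics/w1.png',im);cv2.imwrite('pics/t1.png',t)
print(proj(c,place(np.array([[.07,.0195,.044],[.07,-.0195,.044],[-.13,0,.044],[0,0,.044]]),.5623,-.2524,-.3731)).round(0).tolist())
z=cv2.resize(t[150:290,70:210],(560,560),interpolation=cv2.INTER_CUBIC);cv2.imwrite('pics/t1z.png',z)"
```

```text
t 6.75 pos [ 0.5465 -0.2491  0.2188] q [-0.47  0.22  1.94  0.    0.99  1.48] F [-0.6  0.5 -0.2] w 0.0775 ff 0.0 yaw [ 0.932 -0.364]
[0.0159, -0.0027, 0.0988, -0.0001, -0.0001, 0.0009]
[[290.0, 134.0], [331.0, 134.0], [311.0, 324.0], [311.0, 206.0]]
```

View pics/w1.png

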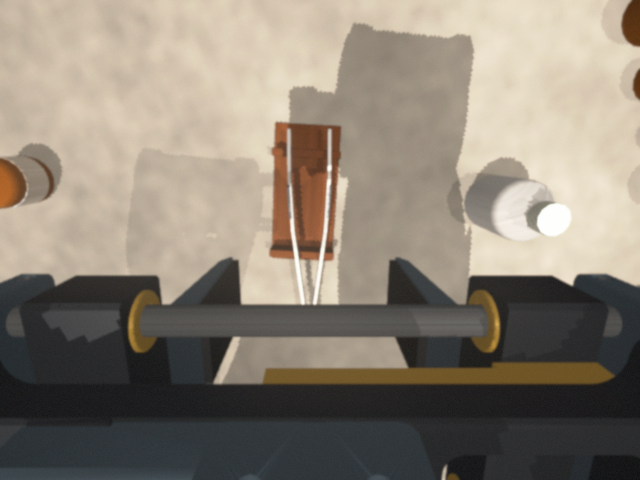

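View pics/t1z.png

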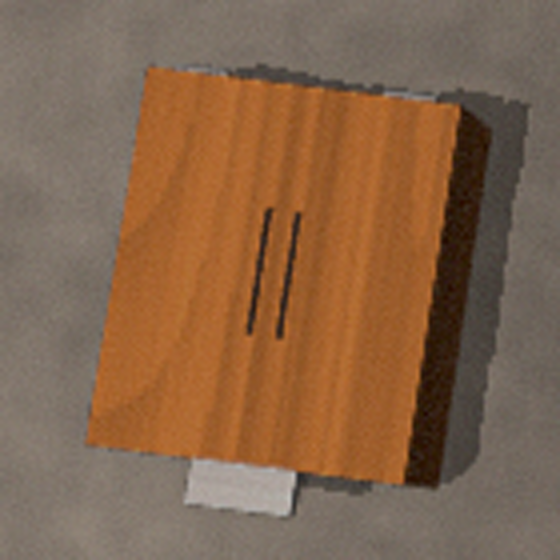

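Shut lid seen: marks from (270,209)–(250,333) and (299,213)–(280,337). In the wrist view the tips are at (290,128),(330,128). Zooming for the plates.

```bash
python3 -c "
from h import *
import cv2,pickle
c=optics.camera_info('top');T=lambda x,y:(70+x/4,150+y/4)
m=[back(c,T(*p),.066) for p in((270,209),(250,333),(299,213),(280,337))]
k=[back(c,T(*p),.066) for p in((148,68),(461,104),(88,443),(404,484))]
print('marks',np.mean(m,0).round(4),'lid centre',np.mean(k,0).round(4))
d=m[0]-m[1]+m[2]-m[3];e=k[0]-k[2]+k[1]-k[3];print('yaw',np.arctan2(d[1],d[0]),np.arctan2(e[1],e[0]),'len',np.linalg.norm(d)/2,np.linalg.norm(m[0]+m[1]-m[2]-m[3])/2,np.linalg.norm(e)/2)
w=pickle.load(open('w1.pkl','rb'))
print('tips wrist',back(w,(290,128),.044),back(w,(330.5,128),.044))
W=lambda x,y:(360+(x-533.3)/3.3333,180+y/3.3333)
print('top heel,tips',back(c,W(597,388),.044),back(c,W(693,30),.044),back(c,W(760,55),.044))
im=cv2.imread('pics/w1.png')[115:315,250:370];cv2.imwrite('pics/w1z.png',cv2.resize(im,(360,600),interpolation=cv2.INTER_CUBIC))"
```

```text
marks [0.582  0.2467 0.066 ] lid centre [0.5818 0.2464 0.066 ]
yaw -0.12794108751162298 -0.12576309887829884 len 0.05879713530675713 0.013993966801897878 0.17893255956411416
tips wrist [ 0.63948564 -0.26139947  0.044     ] [ 0.62545961 -0.29731825  0.044     ]
top heel,tips [ 0.43531481 -0.20262015  0.044     ] [ 0.63908816 -0.26017956  0.044     ] [ 0.62446683 -0.29824051  0.044     ]
```

View pics/w1z.png

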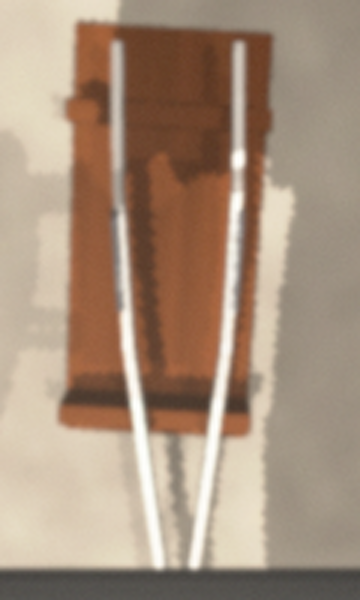

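```bash
python3 -c "
from h import *
import pickle
w=pickle.load(open('w1.pkl','rb'))
print('plates',back(w,(309.5,201),.044),back(w,(309.5,184),.044),back(w,(309.5,218),.044))
delta([(.5668,-.2539,.12,-.372),(.5668,-.2539,.018,-.372)])"
```

```text
plates [ 0.56786495 -0.25314752  0.044     ] [ 0.58357574 -0.25933497  0.044     ] [ 0.55176279 -0.24680594  0.044     ]
t 6.85 pos [ 0.5467 -0.2485  0.219 ] q [-0.47  0.22  1.94  0.    0.99  1.48] F [-0.4  0.3  0.1] w 0.082 ff 0.0 yaw [ 0.932 -0.362]
[0.0207, -0.0023, 0.099, -0.0001, -0.0003, 0.0012]
[0.0206, -0.0023, 0.201, -0.0001, -0.0003, 0.0012]
```

Plates, tips and length agree to ~1 mm: tweezers origin (0.567, −0.2535), yaw −0.372. Descending.

Request:
servo_tool([
  [0.021, -0.002, 0.06, 0, 0, 0],
  [0.021, -0.002, 0.11, 0, 0, 0],
  [0.021, -0.002, 0.15, 0, 0, 0],
  [0.021, -0.002, 0.18, 0, 0, 0],
  [0.021, -0.002, 0.2, 0, 0, 0],
])

```text
time: 7.48
position: [0.5668, -0.2541, 0.0176]
orientation: [0.983, -0.184, -0.0, -0.0]
contact_force: [-0.5, 0.6, 0.6]
width: 0.082
finger_force: 0.0
```

Request:
servo_tool([
  [0, 0, 0, 0, 0, 0],
  [0, 0, 0, 0, 0, 0],
])

```text
time: 7.72
position: [0.5676, -0.2553, 0.0199]
orientation: [0.983, -0.185, 0.001, 0.0]
contact_force: [0.2, -0.1, -0.1]
width: 0.0823
finger_force: 0.0
```

```bash
python3 -c "
from h import *
delta([(.567,-.2537,.018,-.372)])"
```

```text
t 7.72 pos [ 0.5676 -0.2553  0.0199] q [-0.46  0.54  1.94  0.    0.66  1.48] F [ 0.2 -0.1 -0.1] w 0.0823 ff 0.0 yaw [ 0.932 -0.363]
[-0.0012, -0.0013, 0.0019, 0.0001, -0.0015, 0.0006]
```

Request:
servo_tool([
  [0, -0.001, 0.001, 0, 0, 0],
  [0, -0.001, 0.001, 0, 0, 0],
  [0, -0.001, 0.001, 0, 0, 0],
  [0, -0.001, 0.001, 0, 0, 0],
  [0, -0.001, 0.001, 0, 0, 0],
], hand=0.308)

```text
time: 8.35
position: [0.5673, -0.2542, 0.0178]
orientation: [0.983, -0.185, 0.0, 0.0]
contact_force: [0.3, 1.1, 2.2]
width: 0.0349
finger_force: 6.1
```

Request:
servo_tool([
  [0, 0, 0, 0, 0, 0],
  [0, 0, 0, 0, 0, 0],
  [0, 0, 0, 0, 0, 0],
  [0, 0, 0, 0, 0, 0],
])

```text
time: 8.85
position: [0.5674, -0.2542, 0.0178]
orientation: [0.983, -0.185, 0.0, -0.0]
contact_force: [1.2, 3.2, 5.1]
width: 0.0283
finger_force: 9.4
```

Request:
servo_tool([
  [0, 0, -0.01, 0, 0, 0],
  [0, 0, -0.025, 0, 0, 0],
  [0, 0, -0.05, 0, 0, 0],
  [0, 0, -0.08, 0, 0, 0],
  [0, 0, -0.12, 0, 0, 0],
])

```text
time: 9.48
position: [0.5666, -0.2541, 0.1391]
orientation: [0.983, -0.185, -0.0, -0.0]
contact_force: [0.3, -0.1, -0.7]
width: 0.0279
finger_force: 7.8
```

Request:
servo_tool([
  [0, 0, -0.04, 0, 0, 0],
  [0, 0, -0.06, 0, 0, 0],
  [0, 0, -0.06, 0, 0, 0],
])

```text
time: 9.85
position: [0.5676, -0.2545, 0.199]
orientation: [0.983, -0.185, 0.001, 0.0]
contact_force: [0.4, 0.6, -1.4]
width: 0.0283
finger_force: 7.8
```

```bash
python3 -c "
from h import *
import cv2
delta([])
f=lambda n:optics.snapshot(n)
a=f('wrist')[60:340,220:400];b=f('scene')[120:280,160:340]
cv2.imwrite('pics/l1.png',np.hstack([cv2.resize(a,(360,560),interpolation=cv2.INTER_CUBIC),cv2.resize(b,(440,560)[::1],interpolation=cv2.INTER_CUBIC)]))"
```

```text
t 9.85 pos [ 0.5676 -0.2545  0.199 ] q [-0.46  0.28  1.91 -0.    0.96  1.48] F [ 0.4  0.6 -1.4] w 0.0283 ff 7.84 yaw [ 0.932 -0.363]
```

View pics/l1.png

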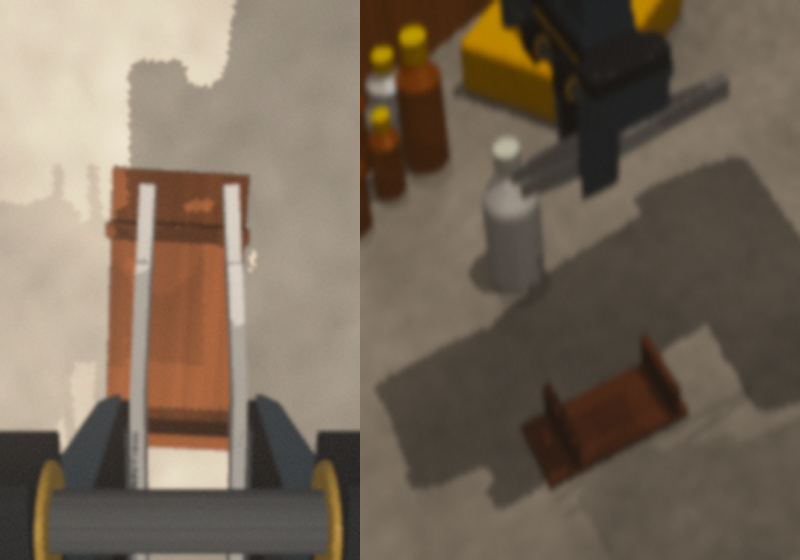

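Tweezers are off the rest and held level; inner tips at about (297,152) and (332,152) in the wrist image. I'll check gap, pitch and offset numerically, then plan the transport.

```bash
python3 -c "
from h import *
c=optics.camera_info('wrist');s=status.observe();R0=R.from_quat(s['orientation']);p=np.array(s['position'])
for pit in(-.1,0,.1):
    q=R.from_euler('y',pit).apply(np.array([[.07,-.007,-.007],[.07,.007,-.007]]))+[0,0,-.019]
    print(pit,proj(c,R0.apply(q)+p).round(1).tolist())
delta([(.5126,.2557,.19,-.129)])"
```

```text
-0.1 [[296.6, 149.3], [329.6, 149.3]]
0 [[295.8, 150.1], [330.4, 150.1]]
0.1 [[294.9, 152.8], [331.2, 152.8]]
t 9.95 pos [ 0.5665 -0.2539  0.1965] q [-0.46  0.28  1.91 -0.    0.96  1.48] F [-0.5  0.3 -1.7] w 0.0279 ff 7.84 yaw [ 0.932 -0.363]
[-0.2353, -0.4552, 0.0069, -0.0003, 0.0014, -0.2427]
```

Request:
servo_tool([
  [-0.01, -0.02, 0, 0, 0, 0],
  [-0.03, -0.058, 0, 0, 0, -0.05],
  [-0.052, -0.1, 0, 0, 0, -0.1],
  [-0.074, -0.143, 0, 0, 0, -0.15],
  [-0.096, -0.186, 0, 0, 0, -0.2],
])

```text
time: 10.58
position: [0.5439, -0.0436, 0.1965]
orientation: [0.996, -0.085, -0.001, -0.0]
contact_force: [0.7, 0.5, -1.1]
width: 0.0278
finger_force: 7.8
```

```bash
python3 -c "
from h import *
delta([(.5126,.2557,.19,-.129)])"
```

```text
t 10.57 pos [ 0.5439 -0.0436  0.1965] q [-0.12  0.16  2.06  0.    0.93  1.62] F [ 0.7  0.5 -1.1] w 0.0278 ff 7.84 yaw [ 0.986 -0.169]
[-0.0815, -0.2897, 0.0067, -0.0001, 0.002, -0.041]
```

Request:
servo_tool([
  [-0.013, -0.045, 0, 0, 0, -0.041],
  [-0.026, -0.09, 0, 0, 0, -0.041],
  [-0.039, -0.135, 0, 0, 0, -0.041],
  [-0.052, -0.18, 0, 0, 0, -0.041],
  [-0.064, -0.22, 0, 0, 0, -0.041],
])

```text
time: 11.2
position: [0.5181, 0.1838, 0.1965]
orientation: [0.998, -0.065, -0.001, 0.0]
contact_force: [0.2, 0.2, -0.5]
width: 0.0277
finger_force: 7.8
```

```bash
python3 -c "
from h import *
delta([(.5126,.2557,.19,-.129),(.5126,.2557,.085,-.129)])"
```

```text
t 11.2 pos [0.5181 0.1838 0.1965] q [0.3  0.17 2.05 0.   0.93 2.  ] F [ 0.2  0.2 -0.5] w 0.0277 ff 7.84 yaw [ 0.992 -0.13 ]
[-0.0148, -0.0706, 0.0065, 0.0007, 0.0018, -0.001]
[-0.0146, -0.0707, 0.1115, 0.0007, 0.0018, -0.001]
```

Request:
servo_tool([
  [-0.009, -0.042, 0, 0, 0, 0],
  [-0.015, -0.071, 0.01, 0, 0, 0],
  [-0.015, -0.071, 0.045, 0, 0, 0],
  [-0.015, -0.071, 0.08, 0, 0, 0],
  [-0.015, -0.071, 0.11, 0, 0, 0],
])

```text
time: 11.82
position: [0.5122, 0.2543, 0.0853]
orientation: [0.998, -0.065, -0.001, 0.001]
contact_force: [1.0, -0.3, -0.6]
width: 0.0282
finger_force: 7.8
```

Request:
servo_tool([
  [0, 0, 0, 0, 0, 0],
  [0, 0, 0, 0, 0, 0],
  [0, 0, 0, 0, 0, 0],
  [0, 0, 0, 0, 0, 0],
  [0, 0, 0, 0, 0, 0],
])

```text
time: 12.45
position: [0.5144, 0.2541, 0.0882]
orientation: [0.998, -0.065, 0.0, -0.0]
contact_force: [0.9, -0.3, -0.6]
width: 0.028
finger_force: 7.8
```

```bash
python3 -c "
from h import *
import cv2
delta([(.5126,.2557,.085,-.129)])
c=optics.camera_info('wrist');a=optics.snapshot('wrist')[60:340,220:400]
m=place(np.array([[-.03,.007,.066],[.03,.007,.066],[-.03,-.007,.066],[.03,-.007,.066]]),.582,.2467,-.129)
print((2*(proj(c,m)-[220,60])).round(0).tolist())
b=optics.snapshot('top')[150:290,70:210]
cv2.imwrite('pics/f1.png',np.hstack([cv2.resize(a,(360,560),interpolation=cv2.INTER_CUBIC),cv2.resize(b,(440,560)[:1]+(560,),interpolation=cv2.INTER_CUBIC)]))"
```

```text
t 12.45 pos [0.5144 0.2541 0.0882] q [0.42 0.37 2.04 0.   0.74 2.12] F [ 0.9 -0.3 -0.6] w 0.028 ff 7.82 yaw [ 0.991 -0.13 ]
[-0.002, -0.0014, 0.0032, -0.0004, -0.0006, -0.0018]
[[157.0, 298.0], [154.0, 70.0], [207.0, 298.0], [208.0, 70.0]]
```

View pics/f1.png

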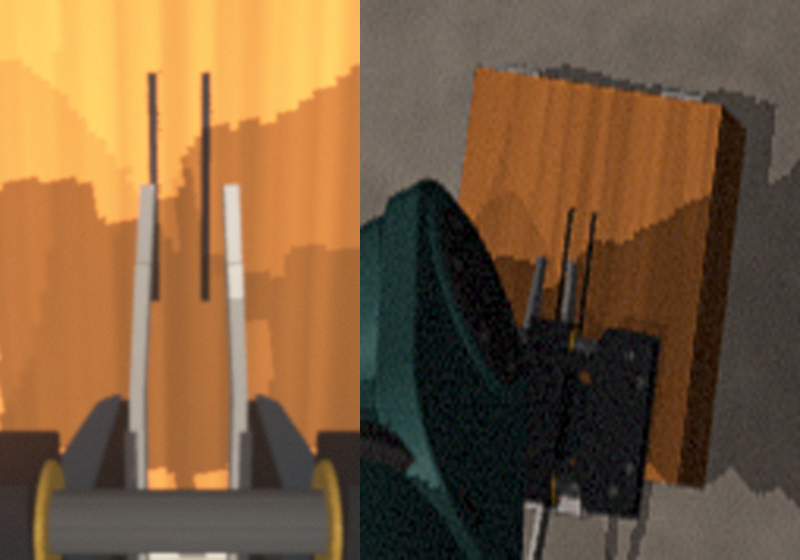

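```bash
python3 -c "
from h import *
c=optics.camera_info('wrist');s=status.observe()
z=s['position'][2]+.019+.007
t=[back(c,(220+x/2,60+186/2),z) for x in(154.5,225)];print('gap',np.linalg.norm(t[0]-t[1]))
t=np.mean(t,0);print('tipmid wrist',t, 'kin',R.from_quat(s['orientation']).apply([.07,0,0])+s['position'])
m=np.mean([back(c,(220+x/2,60+y/2),.066) for x,y in((152,72),(206,72),(156,299),(206,299))],0);print('marks wrist',m)
print('err lid frame',R.from_euler('z',.129).apply(t-m))
k=optics.camera_info('top')
# top crop: x scale 440/140, y scale 4 ; inner tip corners
T=lambda x,y:(70+(x-360)/(440/140),150+y/4)
u=np.mean([back(k,T(*p),z) for p in((545,258),(567,262))],0);print('tip top',u,R.from_euler('z',.129).apply(u-[.582,.2467,.066]))
delta([])"
```

```text
gap 0.014306522566314905
tipmid wrist [0.58247136 0.24449265 0.11395434] kin [0.58372609 0.24487957 0.0879759 ]
marks wrist [0.58157604 0.2471165  0.066     ]
err lid frame [ 0.00122542 -0.00248687  0.04795434]
tip top [0.58202495 0.24317692 0.11395434] [ 0.00047796 -0.0034906   0.04795434]
t 12.55 pos [0.5143 0.254  0.088 ] q [ 0.42  0.37  2.04 -0.    0.74  2.12] F [ 0.6  0.3 -1.1] w 0.028 ff 7.82 yaw [ 0.991 -0.13 ]
```

Gap is 14.3 mm and the tips are about 2.5 mm to the right of centre. I'll correct this and lower a little.

Request:
servo_tool([
  [0, -0.0012, 0.004, 0, 0, 0],
  [0, -0.0025, 0.008, 0, 0, 0],
  [0, -0.0025, 0.01, 0, 0, 0],
  [0, -0.0025, 0.01, 0, 0, 0],
  [0, -0.0025, 0.01, 0, 0, 0],
])

```text
time: 13.18
position: [0.5146, 0.2565, 0.0777]
orientation: [0.998, -0.065, 0.0, -0.0]
contact_force: [0.7, 0.0, -0.1]
width: 0.0281
finger_force: 7.8
```

Request:
servo_tool([
  [0, 0, 0, 0, 0, 0],
  [0, 0, 0, 0, 0, 0],
  [0, 0, 0, 0, 0, 0],
  [0, 0, 0, 0, 0, 0],
  [0, 0, 0, 0, 0, 0],
])

```text
time: 13.8
position: [0.5145, 0.2565, 0.0777]
orientation: [0.998, -0.065, -0.0, -0.0]
contact_force: [-0.3, 0.7, -0.4]
width: 0.0278
finger_force: 7.8
```

Request:
servo_tool([
  [0, 0, 0, 0, 0, 0],
  [0, 0, 0, 0, 0, 0],
  [0, 0, 0, 0, 0, 0],
  [0, 0, 0, 0, 0, 0],
  [0, 0, 0, 0, 0, 0],
])

```text
time: 14.42
position: [0.5145, 0.2565, 0.0777]
orientation: [0.998, -0.065, -0.0, -0.0]
contact_force: [0.2, -1.2, -1.2]
width: 0.0281
finger_force: 7.8
```

```bash
python3 -c "
from h import *
delta([])
from station import workorder
s=status.observe()
if .06<s['position'][2]<.1 and abs(s['width']-.028)<.001 and s['finger_force']>5: print(workorder.finish_job())"
```

```text
t 14.43 pos [0.5145 0.2565 0.0777] q [0.42 0.39 2.04 0.   0.72 2.12] F [ 0.2 -1.2 -1.2] w 0.0281 ff 7.82 yaw [ 0.991 -0.13 ]
the job is handed in; nothing more can be done
None
```

I handed the job in at 14.4 s: the lid is shut, and the tweezers are held level and steady about 3 cm above it, centred on the two lines with a tip gap of about 14 mm; the hand-in returned no verdict.

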